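# Scrub the mug and hang the brush up

## Task

Take the cup brush from its wire rack and scrub out the mug: three times, push the brush right down to the bottom inside the mug and draw it up again until its end is near the rim. Then hang the brush back in the fork of its rack, hanging by its collar as it was, and let go. Keep the mug standing upright where it is, and do not disturb the egg cup and the spice jar that stand between the mug and the rack.

Things in the scene. Friction and masses are not known exactly. Their poses are not given: they have to be found in the camera images.
- cup_brush: cup brush, 205 mm long, 90 g, hanging upright in the rack, handle up. Origin: centre of the head's free (lower) end; z runs along it to the handle's top: ribbed grey head 44 mm across from 0 to 70 mm, steel stem 10 mm across to 112, wooden collar disc 36 mm across to 119, round wooden handle 24 mm across to 205
- brush_tip (a point): centre of the free end of the brush's head (the brush's origin)
- brush_collar (a point): centre of the underside of the brush's collar, 112 mm along the brush from the head's end
- brush_grip (a point): point on the handle's axis, 165 mm along the brush from the head's end, 40 mm below the handle's top
- brush_rack: fixed steel rack: drip tray 140 x 110 x 14 mm, a bent-wire fork above it. Origin: centre of the tray's underside, z up. Two level prongs of 8 mm wire, 18 mm gap, run along its x axis at y = +-13 mm, tops at z = 150 mm; joined to upright wires at x = +50 mm, open at the -x side, where the tips (x = -33 mm) turn up 5 mm and outward
- rack_seat (a point): middle between the prongs at the height of their tops, 150 mm above the rack's origin, axes as the rack's: the hanging brush's collar underside is centred here. The stem enters the gap from the -x side with the brush lifted 10 to 25 mm above its hanging height (over 34 mm its head strikes the prongs from below)
- mug: white loose mug, 84 mm across, 90 mm high, 0.27 kg, standing upright, with one handle. Origin on its underside, 15 mm off the bowl's axis: the bowl's axis is at y = +15 mm and the handle reaches out to y = -58 mm in the mug's frame, z up
- mug_floor (a point): centre of the mug's inner floor, 7 mm above its underside, on the bowl's axis. The inside is free to 30 mm from the axis
- mug_mouth (a point): centre of the mug's mouth, at the rim, 90 mm above its underside, on the bowl's axis
- egg_cup: loose small steel cup, 67 mm across, 42 mm high, with yellow contents; a bystander. Origin: centre of its underside, z up
- spice_jar: loose spice jar with a black cap, 45 mm across, 105 mm high, between mug and rack (a similar one at the front edge is fixed); a bystander. Origin: centre of its underside, z up
Mind the look-alikes: they are no part of the job. What is shaped like the mug but purple is not meant. What is shaped like the cup_brush but turquoise is not meant.

How it is judged:
By the outcome, as a careful person would: the job done as asked, in the order asked, and still so for the second after the job is handed in, with the robot touching nothing.
It also fails if it takes over 64 s, if anything falls off the work surface, if the arm or the gripper's body presses on something with over 40 N, if the wrist force passes 120 N, or if a joint passes its speed limit or range.

## Robot

A 7-joint arm with a two-finger parallel gripper is mounted at the origin on a cart in front of the work surface, level with it; the furniture and walls round the work are solid. World frame = base frame: x ahead of the robot, y to its left, z up, the work surface at z = 0. Lengths are in m, angles in rad, forces in N, time in s.
With the tool pointing down it reaches from about 0.4 to 0.85 m from the base axis. Payload 4.5 kg.
Tool frame: the origin (TCP) lies between the finger pads; the fingertips stand 19 mm ahead of it and the grasp point (between the pads) is the TCP; z points along the fingers, y is the direction in which the jaws open and shut (so a half turn about z gives the same grasp; the last joint's range is limited). The gripper opens to 88 mm and grips with 3 to 60 N. Pads are 18 mm wide; open, the fingers measure 123 mm over their backs; the gripper's body (75 mm by 187 mm) begins 45 mm behind the grasp point.
Start: joints at [1.311, 0.689, -0.195, 1.565, 0.157, 0.902, -0.215], TCP at [0.181, -0.598, 0.258] pointing down, gripper open.
Joint ranges: [-3.01, 3.01], [-0.46, 2.08], [-1.47, 1.51], [0.13, 2.56], [-1, 4.14], [0.04, 2.09], [-2.66, 2.66]. Speed limits (rad/s): [2.57, 2.57, 3.14, 3.14, 3.14, 3.14, 3.14].

## Interface

Orientations are given as a unit quaternion [x, y, z, w].
In Python, from plant import status, snapshot, finish_job, cut_out, tip_of gives the robot as it stands. The module is installed in compiled form; this text tells all that it offers.
- The arm moves only by the tool carry_out, never from a script. Its arguments are lists of equal length, an entry for each row: "linear": the shift along the world's x, y, z in m, a list of three; "roll": the turn about the world's z in rad. A call has 1 to 8 rows; each row is the pose to reach, as a shift and turn from the pose measured when the call began; what a row does not reach only later rows make up. A row lasts 1/12 s, in which the tool goes at most 41.7 mm and 7.16 degrees, less where a joint would pass 70% of its speed; a pose out of reach is approached as far as the arm can. A call with a gripper value outside its range is refused whole. "gripper" is the opening, from 0 (shut) to 1 (fully open), set as the call begins (left out, the last holds). The fingers move at their own pace and stop on an object; "grip_force" is the grip in N (left out, the last holds). Time passes only in rows, so rows that repeat a pose let the fingers close. It gives the time, the measured TCP pose, the force and the opening at its end, in the units of the state.
- status.get_state(): the state, without advancing time (a new reading comes with each control period).
- snapshot(name): name is "scene" or "side" or "wrist"; returns a dict with "img" (400x640x3 uint8, red, green, blue), "range_z" (400x640 float32, m along the optical axis (not along the pixel's ray), 0 where there is no reading), "fx", "fy", "cx", "cy" (pixels), "world_from_camera" (4x4, takes a point from camera to world coordinates). Camera axes: x right, y down, z forward; pixel columns grow to the right and rows downward; lengths in m; the calibration is good to about 2 mm. A picture is of the moment at which its call begins.
- finish_job(): hands the job in, once; it reports no verdict.
Trained networks look in a picture, given as the dict that the camera call returned (one of the last four; its "shot" number tells which), for a name from the list of things; names that differ only in an ending like _2 or _b are one class to them, and where a whole thing is asked for, a point or a joint stands for the part that bears it (a point fixed in the world has none). Each returns a list of dicts, best first, with "confidence" (0 to 1); they miss things now and then, are a little off and sometimes report something else, mostly with a low value. They report only what shows in the picture. A call takes as long as a camera call. They do not tell look-alikes from the thing itself.
- cut_out(picture, query): "region" (400x640 bool, what is visible of it) and "pixel" ([column, row] in pixels, amid what is visible of it).
- tip_of(picture, query): "pixel" ([column, row] in pixels: a listed point, or the origin of a listed thing).
The state is a dict: "clock": time; "q": joint angles; "qd": joint speeds; "joint_torque": joint torques, N m; "tool_pos": TCP position; "eef_rot": TCP orientation; "contact_force": force on the tool from outside, world axes, zero at the start; "moment": the same for the moment, N m; "opening": opening from 0.0 (shut) to 1.0 (fully open).
Only numpy, scipy, OpenCV 4.12 (cv2) and the standard library are available. Lean on these libraries where they do the work, as an engineer would, in place of code of your own. Each camera call takes 0.05 s, during which the arm holds its last target.

## Working session

There is one attempt and no reset: what is moved stays moved. The work goes in short steps, Python scripts to look and compute and a tool call to move; the robot and the scene stay as the last step left them, time stands still between calls to the robot, and variables do not carry over. Pictures are saved under pics/ and viewed, and the job is handed in when it is done.

Besides the shell and the picture viewer there is one more tool, called after "Request:" as name([rows], argument=value, ...), one row to a line, values as JSON. carry_out: Moves the arm, as the interface text tells. Its arguments: {"type":"object","properties":{"linear":{"type":"array"},"roll":{"type":"array"},"gripper":{"type":"number"},"grip_force":{"type":"number"}},"required":["linear","roll"]}

```bash
mkdir -p pics
cat > h.py <<'E'
import numpy as np, cv2
from plant import status, snapshot, finish_job, cut_out, tip_of
def save(p,n): cv2.imwrite('pics/'+n+'.png',cv2.cvtColor(p['img'],cv2.COLOR_RGB2BGR))
def pts(p,mask=None):
    z=p['range_z']; m=(z>0) if mask is None else (mask&(z>0))
    v,u=np.nonzero(m); d=z[v,u]
    P=np.c_[(u-p['cx'])/p['fx']*d,(v-p['cy'])/p['fy']*d,d]
    T=p['world_from_camera']; return P@T[:3,:3].T+T[:3,3]
def proj(p,X):
    T=np.linalg.inv(p['world_from_camera']); c=T[:3,:3]@np.array(X)+T[:3,3]
    return p['fx']*c[0]/c[2]+p['cx'],p['fy']*c[1]/c[2]+p['cy']
E
python3 - <<'E'
from h import *
for n in ['scene','side']:
    p=snapshot(n); save(p,n+'0'); print(n,p['world_from_camera'].round(3).tolist(),p['fx'])
    for q in ['cup_brush','brush_rack','mug','egg_cup','spice_jar']:
        for r in cut_out(p,q)[:4]:
            P=pts(p,r['region']); print(q,round(r['confidence'],2),np.round(r['pixel']),r['region'].sum(),np.median(P,0).round(3),np.percentile(P,2,axis=0).round(3),np.percentile(P,98,axis=0).round(3))
s=status.get_state();print(s)
E
```

```text
scene [[-0.487, -0.573, 0.659, -0.347], [-0.873, 0.318, -0.368, 0.555], [0.001, -0.755, -0.656, 0.969], [0.0, 0.0, 0.0, 1.0]] 448.0996524569618
cup_brush 0.73 [375. 171.] 556 [ 0.528 -0.124  0.109] [ 0.515 -0.15   0.042] [ 0.555 -0.11   0.242]
cup_brush 0.67 [428. 203.] 534 [ 0.361 -0.194  0.072] [ 0.348 -0.211  0.011] [ 0.379 -0.18   0.204]
brush_rack 0.72 [367. 195.] 1039 [ 0.547 -0.123  0.005] [ 0.373 -0.195 -0.003] [ 0.689 -0.033  0.156]
mug 0.89 [230. 245.] 1085 [0.501 0.353 0.056] [0.452 0.315 0.009] [0.561 0.391 0.089]
mug 0.73 [277. 216.] 994 [0.554 0.202 0.056] [0.518 0.161 0.   ] [0.615 0.241 0.089]
egg_cup 0.53 [317. 206.] 354 [0.565 0.059 0.031] [0.537 0.027 0.002] [0.602 0.087 0.043]
spice_jar 0.55 [338. 206.] 316 [0.47  0.045 0.09 ] [0.458 0.02  0.041] [0.498 0.059 0.107]
side [[-0.911, -0.198, 0.362, 0.149], [-0.413, 0.458, -0.787, 0.808], [-0.01, -0.866, -0.499, 0.607], [0.0, 0.0, 0.0, 1.0]] 388.76778704659523
cup_brush 0.87 [396. 165.] 404 [ 0.362 -0.194  0.131] [ 0.348 -0.206  0.011] [ 0.379 -0.184  0.203]
cup_brush 0.81 [332. 170.] 619 [ 0.532 -0.123  0.106] [ 0.51
[... 571 characters left out ...]
.058 0.105]
{'clock': 0.6, 'q': array([ 1.31077942,  0.68905949, -0.19461035,  1.565303  ,  0.15728144,
        0.90247265, -0.21510866]), 'qd': array([-0.00041637, -0.00206581,  0.00159865, -0.0008412 ,  0.00150158,
        0.00041315, -0.00182077]), 'joint_torque': array([ 4.79884147e-04, -5.27246368e+01, -1.26638398e+00, -1.53677720e+01,
       -5.19750151e-02, -3.74124747e-04,  5.08534185e-05]), 'tool_pos': array([ 0.18104891, -0.59823444,  0.25776748]), 'eef_rot': array([9.89227571e-01, 1.46385819e-01, 2.80930305e-05, 6.50913957e-05]), 'contact_force': array([-0.33720711, -0.45937771, -0.14341405]), 'moment': array([ 0.03721918, -0.00970689,  0.01581818]), 'opening': 0.9999177373835227}
```

View images.

Run:
```python
import cv2
a=cv2.imread('pics/scene0.png')[90:300,180:500];cv2.imwrite('pics/scene0c.png',cv2.resize(a,None,fx=2.5,fy=2.5,interpolation=2))
a=cv2.imread('pics/side0.png')[90:350,200:500];cv2.imwrite('pics/side0c.png',cv2.resize(a,None,fx=2.3,fy=2.3,interpolation=2))
```

```text
(no output)
```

View pics/scene0.png

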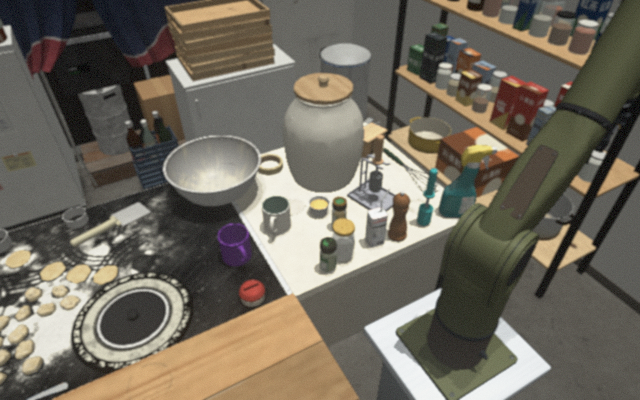

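View pics/scene0c.png

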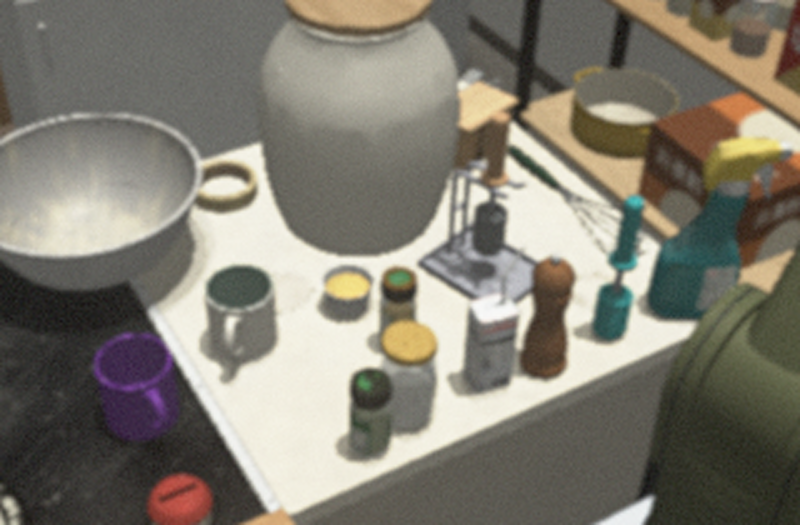

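View pics/side0c.png

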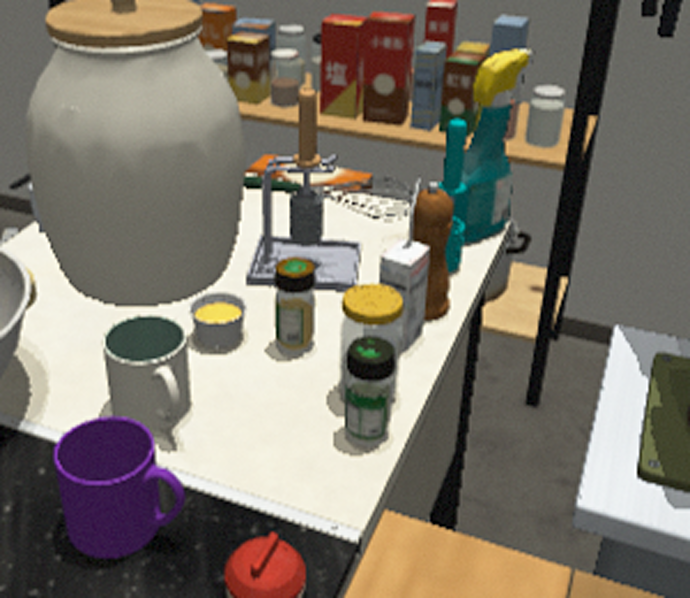

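Run:
```python
from h import *
np.set_printoptions(suppress=True)
for n in ['side','scene']:
    p=snapshot(n)
    a=p['img'][130:230,270:400] if n=='side' else p['img'][130:230,320:450]
    cv2.imwrite(f'pics/{n}1c.png',cv2.cvtColor(cv2.resize(a,None,fx=6,fy=6,interpolation=2),cv2.COLOR_RGB2BGR))
    P=pts(p)
    r=P[(abs(P[:,0]-.56)<.13)&(abs(P[:,1]+.13)<.12)]
    t=r[(r[:,2]>.009)&(r[:,2]<.02)]
    print(n,'tray',len(t),cv2.minAreaRect(t[:,:2].astype(np.float32)),t.mean(0))
    w=r[(r[:,2]>.13)&(r[:,2]<.16)];print('fork',w.round(3)[::max(1,len(w)//40)].tolist())
    w=r[(r[:,2]>.03)&(r[:,2]<.128)];
    w=w[w[:,0]>.57];print('upright',w.round(3)[::max(1,len(w)//20)].tolist())
    w=r[(r[:,2]>.165)&(r[:,2]<.25)];print('handle',len(w),w.mean(0),w.min(0),w.max(0))
    j=P[(abs(P[:,0]-.7)<.3)&(abs(P[:,1]-.1)<.2)&(P[:,2]>.12)&(P[:,2]<.3)];print('jar',np.percentile(j,[1,50,99],axis=0).round(3).tolist())
    for q in ['brush_tip','brush_collar','brush_grip','rack_seat','mug_mouth','mug_floor','egg_cup','spice_jar']:
        print(q,[(round(x['confidence'],2),np.round(x['pixel'],1)) for x in tip_of(p,q)[:3]])
```

```text
side tray 178 ((0.5628690719604492, -0.11698004603385925), (0.21080978214740753, 0.13320766389369965), 26.593791961669922) [ 0.54977581 -0.11187739  0.01251598]
fork [[0.551, -0.137, 0.157], [0.527, -0.146, 0.155], [0.573, -0.137, 0.147], [0.543, -0.125, 0.157], [0.524, -0.138, 0.155], [0.583, -0.131, 0.145], [0.561, -0.138, 0.145], [0.53, -0.124, 0.157], [0.517, -0.151, 0.148], [0.58, -0.132, 0.142], [0.557, -0.136, 0.144], [0.526, -0.121, 0.156], [0.514, -0.152, 0.145], [0.565, -0.112, 0.15], [0.524, -0.123, 0.152], [0.607, -0.1, 0.144], [0.557, -0.108, 0.149], [0.536, -0.117, 0.149], [0.517, -0.128, 0.148], [0.601, -0.082, 0.15], [0.563, -0.107, 0.146], [0.541, -0.114, 0.146], [0.519, -0.12, 0.148], [0.598, -0.058, 0.157], [0.572, -0.107, 0.141], [0.537, -0.119, 0.142], [0.516, -0.126, 0.143], [0.595, -0.052, 0.157], [0.539, -0.13, 0.134], [0.597, -0.061, 0.15], [0.534, -0.133, 0.13], [0.599, -0.071, 0.142], [0.598, -0.052, 0.148], [0.599, -0.03, 0.154], [0.605, -0.012, 0.158], [0.598, -0.046, 0.144], [0.601, -0.021, 0.152], [0.598, -0.063, 0.133], [0.597, -0.043, 0.14], [0.598, -
[... 3058 characters left out ...]
209 -0.07947496  0.21101693] [ 0.52020482 -0.1572356   0.16503107] [ 0.68162484 -0.01003025  0.24998619]
jar [[0.597, -0.096, 0.121], [0.642, 0.022, 0.219], [0.945, 0.263, 0.298]]
brush_tip [(0.88, array([420.6, 221.3])), (0.73, array([373.6, 190.9]))]
brush_collar [(0.79, array([429.1, 194.7])), (0.57, array([375.9, 158. ]))]
brush_grip [(0.7, array([379.1, 145.8])), (0.7, array([429.3, 177.7]))]
rack_seat [(0.76, array([375.9, 160.9]))]
mug_mouth [(0.68, array([276.4, 202.7])), (0.44, array([275.9, 224.9]))]
mug_floor [(0.7, array([237.5, 249.2])), (0.59, array([273.6, 224.2]))]
egg_cup [(0.87, array([317.3, 212.2]))]
spice_jar [(0.67, array([338.6, 225.2])), (0.25, array([320.1, 211.4]))]
```

View pics/side1c.png

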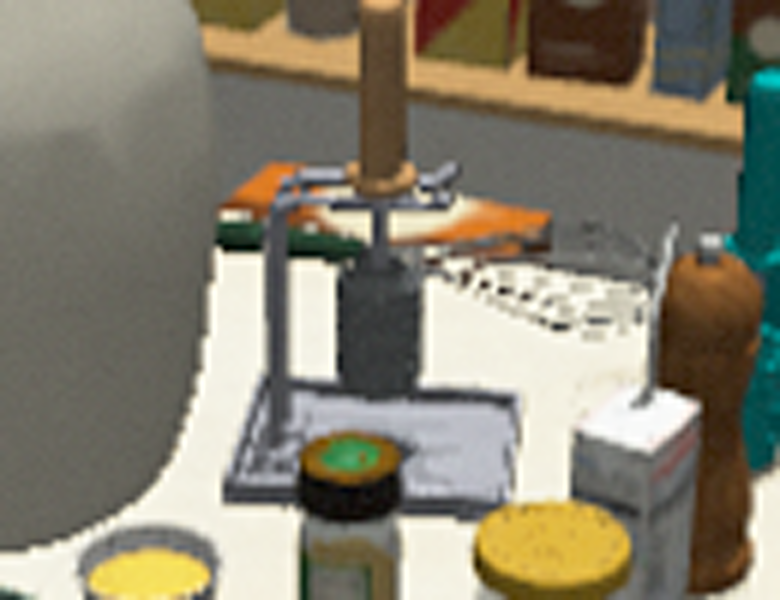

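View pics/scene1c.png

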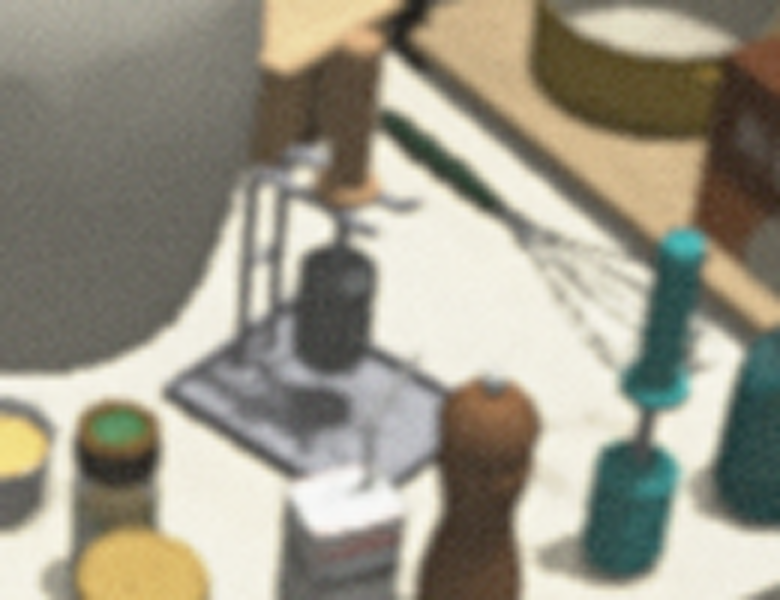

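```bash
cat >> h.py <<'E'
from scipy.optimize import least_squares
def circ(xy,r=None,it=5):
    xy=np.array(xy); 
    c0=xy.mean(0)
    if r is None:
        f=least_squares(lambda p:np.hypot(*(xy-p[:2]).T)-p[2],[*c0,.05],loss='soft_l1',f_scale=.002); return f.x
    f=least_squares(lambda p:np.hypot(*(xy-p[:2]).T)-r,c0,loss='soft_l1',f_scale=.002); return f.x
E
python3 - <<'E'
from h import *
A=[]
for n in ['side','scene']:
    p=snapshot(n); P=pts(p); A.append(P)
    cam=p['world_from_camera'][:2,3]
    def cyl(c,r,z0,z1,w): # fit known-radius cylinder starting beyond visible surface
        m=P[(np.hypot(*(P[:,:2]-c).T)<w)&(P[:,2]>z0)&(P[:,2]<z1)]
        s=m[:,:2].mean(0); d=(s-cam)/np.linalg.norm(s-cam)
        f=least_squares(lambda q:np.hypot(*(m[:,:2]-q).T)-r,s+d*r*.7,loss='soft_l1',f_scale=.002)
        return f.x.round(4),len(m)
    print(n,'handle',cyl([.535,-.127],.012,.165,.24,.035),'head',cyl([.535,-.127],.022,.045,.1,.035))
    print('handle hi',cyl([.535,-.127],.012,.2,.24,.035),'lo',cyl([.535,-.127],.012,.165,.2,.035))
    print('mugbody',cyl([.565,.2],.042,.02,.08,.05),'jar',cyl([.47,.05],.0225,.02,.1,.04),'egg',cyl([.565,.06],.0335,.01,.04,.05))
    r=P[(np.hypot(*(P[:,:2]-[.565,.2]).T)<.06)&(P[:,2]>.084)&(P[:,2]<.1)]
    print('rim',circ(r[:,:2]),circ(r[:,:2],.0405),len(r),r[:,:2].min(0),r[:,:2].max(0))
    j=P[(np.hypot(*(P[:,:2]-[.7,.04]).T)<.18)&(P[:,2]>.13)&(P[:,2]<.25)&(P[:,1]>-.1)&(P[:,0]>.57)]
    print('bigjar',circ(j[:,:2]))
    top=P[(np.hypot(*(P[:,:2]-[.7,.04]).T)<.1)&(P[:,2]>.2)];print('jar top',top[:,2].max())
    # other things tall in region
for P in A:
    for zc in [(.06,.13),(.13,.4)]:
        print(zc)
        m=P[(P[:,2]>zc[0])&(P[:,2]<zc[1])]
        H,xe,ye=np.histogram2d(m[:,0],m[:,1],bins=[np.arange(.3,.72,.03),np.arange(-.3,.4,.03)])
        for i,row in enumerate(H): print('%.3f'%xe[i],' '.join('%3d'%v for v in row))
print(np.arange(-.3,.4,.03).round(2))
E
```

```text
side handle (array([ 0.5366, -0.1339]), 207) head (array([ 0.5371, -0.1349]), 245)
handle hi (array([ 0.5367, -0.1338]), 116) lo (array([ 0.5364, -0.1341]), 91)
mugbody (array([0.573 , 0.1979]), 1081) jar (array([0.4811, 0.0339]), 448) egg (array([0.5692, 0.0515]), 409)
rim [0.5734088  0.19809642 0.04030911] [0.57340673 0.19806664] 175 [0.53174768 0.15510092] [0.61619798 0.24018898]
bigjar [ 0.72658974 -0.04758     0.12624954]
jar top 0.3691645063503586
scene handle (array([ 0.5377, -0.1318]), 170) head (array([ 0.5383, -0.1323]), 185)
handle hi (array([ 0.5373, -0.1316]), 96) lo (array([ 0.5381, -0.1321]), 74)
mugbody (array([0.5727, 0.1996]), 639) jar (array([0.4819, 0.0357]), 213) egg (array([0.5694, 0.0523]), 303)
rim [0.57306021 0.19910379 0.0403061 ] [0.57307524 0.19907207] 121 [0.53092867 0.15765202] [0.61799746 0.24093204]
bigjar [ 0.72578963 -0.04557839  0.12500359]
jar top 0.37216548024790574
(0.06, 0.13)
0.300   0   0   0   0   0   0   0   0   0   0   0   0   0   0   0   0   0   0   0   0   0   0   0
0.330 157   1   3  40   0   0  40 138  49 110   6   0  74 137 105 276   0
[... 4408 characters left out ...]
  0   0   0   0   0   0   0   0   0   0   0   0   0   0   0   0
0.540   0   0   0   0   0  26  23   0   0   0   0   0   0   0   0   0   0   0   0   0   0   0   0
0.570   0   0   0   0   0  17  13  57 122  38   0   0   0   0   0   0   0   0   0   0   0   0   0
0.600   0   0   0   0   0  40 209 249 264 372 383  71   0   0   0   0   0   0   0   0   0   0   0
0.630   0   0   0   0  10  90 112 196 236 283 216 390  46   0   0   0   0   0   0   0   0   0   0
0.660   0   0   0   0   7  45  86  55  45  69 267 183 245   0   0   0   0   0   0   0   0   0   0
[-0.3  -0.27 -0.24 -0.21 -0.18 -0.15 -0.12 -0.09 -0.06 -0.03 -0.    0.03
  0.06  0.09  0.12  0.15  0.18  0.21  0.24  0.27  0.3   0.33  0.36  0.39]
```

Run:
```python
from h import *
for n in ['side','scene']:
    p=snapshot(n); P=pts(p); 
    m=P[(P[:,0]>.585)&(P[:,0]<.7)&(P[:,1]<-.09)&(P[:,1]>-.25)&(P[:,2]>.13)]
    m=m[np.hypot(m[:,0]-.726,m[:,1]+.046)>.135]
    print(n,len(m),np.percentile(m,[0,5,50,95,100],axis=0).round(3).tolist())
    # prong/model fit: tray edges + prongs distance
    w=P[(P[:,2]>.138)&(P[:,2]<.156)&(P[:,0]>.49)&(P[:,0]<.595)&(P[:,1]<-.09)&(P[:,1]>-.18)]
    w=w[np.hypot(w[:,0]-.537,w[:,1]+.132)>.022]
    w=w[np.hypot(w[:,0]-.726,w[:,1]+.046)>.135]
    def f(q):
        c,s=np.cos(q[2]),np.sin(q[2]); d=w[:,:2]-q[:2]; y=-s*d[:,0]+c*d[:,1]
        return abs(y)-.013
    for a0 in (0.2,.4):
        r=least_squares(lambda q:np.r_[f(q)],[.537,-.132,a0],loss='soft_l1',f_scale=.003)
        c,s=np.cos(r.x[2]),np.sin(r.x[2]); off=-s*(.537-r.x[0])+c*(-.132-r.x[1])
        print(len(w),'angle',r.x[2],'seat lateral offset of brush',off,r.cost)
    c,s=np.cos(r.x[2]),np.sin(r.x[2]); d=w[:,:2]-[.537,-.132]
    print('x along range',np.percentile(c*d[:,0]+s*d[:,1],[1,99]))
```

```text
side 5 [[0.585, -0.13, 0.135], [0.585, -0.13, 0.136], [0.586, -0.129, 0.139], [0.588, -0.127, 0.144], [0.588, -0.127, 0.144]]
102 angle 0.27285443266511544 seat lateral offset of brush -0.0018131407526518692 0.000261711517240085
102 angle 0.27285443269915716 seat lateral offset of brush -0.0018131408895655232 0.00026171151724008526
x along range [-0.03622477  0.04988438]
scene 4 [[0.586, -0.131, 0.132], [0.586, -0.131, 0.132], [0.587, -0.128, 0.136], [0.59, -0.125, 0.14], [0.59, -0.125, 0.141]]
73 angle 0.27130423270286314 seat lateral offset of brush -0.0029084910203199606 0.00021451117137200631
73 angle 0.27130423357725664 seat lateral offset of brush -0.0029084744148293457 0.00021451117137044184
x along range [-0.03526617  0.05097489]
```

Request:
carry_out([
  [0.03, 0.03, 0.02],
  [0.06, 0.06, 0.04],
  [0.08, 0.09, 0.06],
  [0.1, 0.12, 0.08],
  [0.12, 0.15, 0.1],
  [0.14, 0.18, 0.12],
  [0.16, 0.21, 0.13],
  [0.18, 0.24, 0.13],
], roll=[0, 0, 0, 0, 0, 0, 0, 0], gripper=1)

```text
clock: 2.37
tool_pos: [0.3627, -0.3576, 0.3907]
eef_rot: [0.989, 0.146, 0.002, 0.002]
contact_force: [0.9, -0.5, 0.3]
opening: 0.999
```

Candidates: the cup brush is the wooden-handled one in the rack at scene (375,171) / side (332,170); the look-alike at scene (428,203) is turquoise. The mug is the white one at scene (277,216); the look-alike at (230,245) is purple. The crops confirm I should use the wooden-handled brush in the wire fork and the white mug.

Request:
carry_out([
  [0.025, 0.032, 0],
  [0.05, 0.065, 0],
  [0.075, 0.097, 0],
  [0.1, 0.13, 0],
  [0.125, 0.162, 0],
  [0.15, 0.195, 0],
  [0.174, 0.226, 0],
  [0.174, 0.226, 0],
], roll=[0, 0, 0, 0, 0, 0, 0, 0])

```text
clock: 3.03
tool_pos: [0.5412, -0.1218, 0.3908]
eef_rot: [0.988, 0.153, 0.004, -0.001]
contact_force: [0.5, 0.6, -0.3]
opening: 0.998
```

Run:
```python
from h import *
s=status.get_state(); print(s['tool_pos'],s['eef_rot'],s['q'])
p=snapshot('wrist'); save(p,'w1'); P=pts(p)
print(p['world_from_camera'].round(3))
for q in ['cup_brush','brush_grip','rack_seat']:
    print(q,[(round(x['confidence'],2),np.round(x['pixel'])) for x in tip_of(p,q)])
m=P[(np.hypot(*(P[:,:2]-[.537,-.132]).T)<.03)&(P[:,2]>.23)&(P[:,2]<.26)]
if len(m): print(len(m),m.min(0),m.max(0),m.mean(0))
```

```text
[ 0.54122797 -0.12184889  0.39076527] [ 9.88279145e-01  1.52591261e-01  4.45431981e-03 -6.30199320e-04] [ 0.3199133   0.45746357 -0.28786153  1.58755028  0.13707889  1.10828495
 -1.26456424]
[[ 0.301 -0.91  -0.285  0.616]
 [-0.954 -0.287 -0.09  -0.099]
 [-0.     0.299 -0.954  0.519]
 [ 0.     0.     0.     1.   ]]
cup_brush [(0.8, array([329., 157.])), (0.57, array([336., 259.])), (0.36, array([212., 152.]))]
brush_grip [(0.97, array([341., 320.])), (0.39, array([212.,  93.]))]
rack_seat [(0.82, array([329., 174.]))]
615 [ 0.52598139 -0.14637995  0.2300649 ] [ 0.54952869 -0.12220361  0.24559949] [ 0.53957575 -0.13339759  0.24166694]
```

View pics/w1.png

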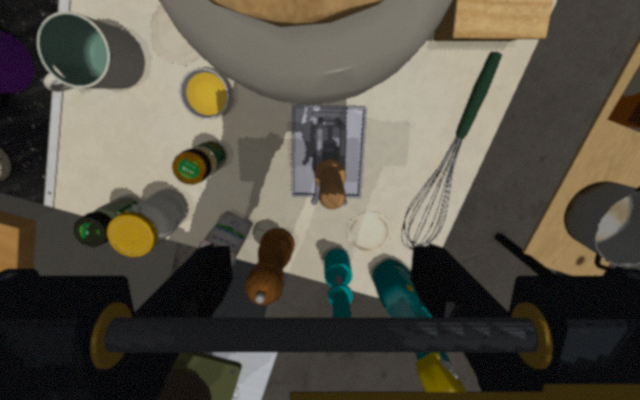

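Request:
carry_out([
  [-0.003, -0.011, -0.02],
  [-0.003, -0.011, -0.04],
  [-0.003, -0.011, -0.06],
  [-0.003, -0.011, -0.08],
  [-0.003, -0.011, -0.1],
  [-0.003, -0.011, -0.11],
  [-0.003, -0.011, -0.11],
], roll=[0, 0, 0, 0, 0, 0, 0])

```text
clock: 3.82
tool_pos: [0.531, -0.1453, 0.2786]
eef_rot: [0.99, 0.144, -0.001, 0.002]
contact_force: [-0.3, 1.3, -0.2]
opening: 1.002
```

Run:
```python
from h import *
s=status.get_state(); print(s['tool_pos'],s['eef_rot'])
```

```text
[ 0.53099791 -0.14532176  0.27864373] [ 9.89584172e-01  1.43931355e-01 -9.85733984e-04  2.44128141e-03]
```

Request:
carry_out([
  [0.007, 0.012, 0],
  [0.007, 0.012, 0],
  [0.007, 0.012, 0],
  [0.007, 0.012, 0],
], roll=[0, 0, 0, 0])

```text
clock: 4.15
tool_pos: [0.5387, -0.1332, 0.2796]
eef_rot: [0.99, 0.144, -0.0, 0.003]
contact_force: [-0.9, 0.9, -0.3]
opening: 1.0
```

Run:
```python
from h import *
s=status.get_state(); print(s['tool_pos'],s['eef_rot'],s['qd'].round(3))
p=snapshot('side')
s=status.get_state(); print(s['tool_pos'],s['eef_rot'],s['qd'].round(3))
```

```text
[ 0.53867984 -0.13315418  0.27964066] [ 9.89543067e-01  1.44210343e-01 -6.84629010e-05  2.80905785e-03] [ 0.004  0.001  0.008  0.008  0.002 -0.001 -0.   ]
[ 0.53845493 -0.13340029  0.27949071] [ 9.89574052e-01  1.43996972e-01 -2.46679782e-04  2.82952096e-03] [ 0.003  0.001  0.003  0.005  0.002 -0.002 -0.   ]
```

Request:
carry_out([
  [0, 0, -0.018],
  [0, 0, -0.036],
  [0, 0, -0.055],
  [0, 0, -0.073],
  [0, 0, -0.073],
  [0, 0, -0.073],
], roll=[0, 0, 0, 0, 0, 0])

```text
clock: 4.7
tool_pos: [0.5382, -0.1335, 0.2064]
eef_rot: [0.99, 0.144, -0.001, 0.003]
contact_force: [0.6, 0.2, -0.3]
opening: 1.005
```

Run:
```python
from h import *
s=status.get_state(); print(s['tool_pos'],s['eef_rot'],s['contact_force'])
p=snapshot('side');save(p,'s2')
cv2.imwrite('pics/s2c.png',cv2.cvtColor(cv2.resize(p['img'][60:230,240:430],None,fx=4,fy=4,interpolation=2)[:600],cv2.COLOR_RGB2BGR))
```

```text
[ 0.53816144 -0.13351778  0.20642816] [ 9.89578297e-01  1.43966797e-01 -8.71958947e-04  2.75602067e-03] [ 0.59811889  0.15982432 -0.31147091]
```

View pics/s2c.png

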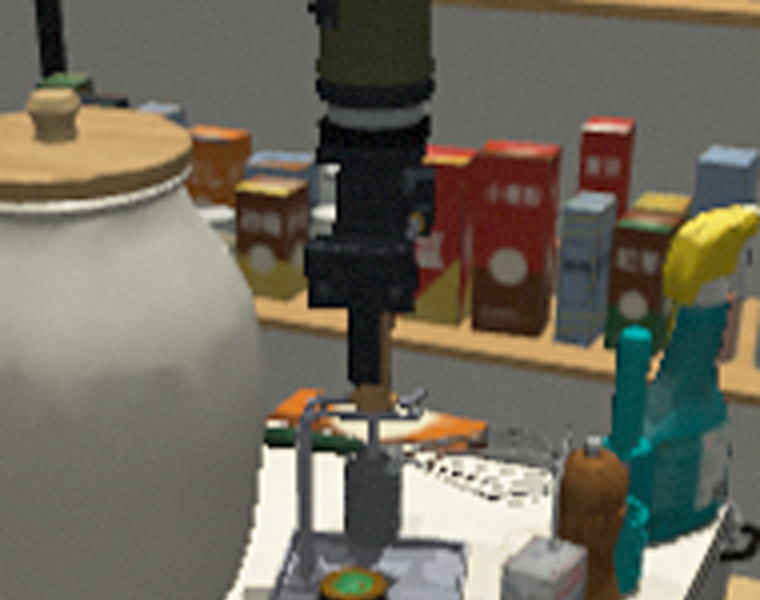

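The side view shows the gripper straddling the wooden handle, with the near finger at crop (368,340), clear of the prongs. Closing now.

Request:
carry_out([
  [0, 0, 0],
  [0, 0, 0],
  [0, 0, 0],
  [0, 0, 0],
  [0, 0, 0],
  [0, 0, 0],
], roll=[0, 0, 0, 0, 0, 0], gripper=0, grip_force=35)

```text
clock: 5.25
tool_pos: [0.5389, -0.1336, 0.2074]
eef_rot: [0.99, 0.144, 0.0, 0.003]
contact_force: [0.1, -0.6, -0.5]
opening: 0.571
```

Request:
carry_out([
  [0, 0, 0],
  [0, 0, 0],
  [0, 0, 0],
  [0, 0, 0],
  [0, 0, 0],
  [0, 0, 0],
], roll=[0, 0, 0, 0, 0, 0])

```text
clock: 5.75
tool_pos: [0.5389, -0.1335, 0.2074]
eef_rot: [0.99, 0.144, 0.0, 0.003]
contact_force: [-0.2, -0.1, -0.8]
opening: 0.264
```

Request:
carry_out([
  [0, 0, 0],
  [0, 0, 0],
  [0, 0, 0],
  [0, 0, 0.006],
  [0, 0, 0.012],
  [0, 0, 0.017],
  [0, 0, 0.017],
  [0, 0, 0.017],
], roll=[0, 0, 0, 0, 0, 0, 0, 0])

```text
clock: 6.42
tool_pos: [0.5392, -0.1336, 0.225]
eef_rot: [0.99, 0.144, 0.001, 0.003]
contact_force: [-0.6, 0.2, 0.1]
opening: 0.262
```

Run:
```python
from h import *
s=status.get_state(); print(s['tool_pos'],s['eef_rot'],s['contact_force'],s['opening'])
p=snapshot('side')
cv2.imwrite('pics/s3c.png',cv2.cvtColor(cv2.resize(p['img'][110:220,260:400],None,fx=5,fy=5,interpolation=2),cv2.COLOR_RGB2BGR))
P=pts(p);c=np.array([.539,-.133]);m=P[(np.hypot(*(P[:,:2]-c).T)<.035)&(P[:,2]>.03)&(P[:,2]<.2)]
print(m[:,2].min())
```

```text
[ 0.53922597 -0.13361744  0.22498827] [9.89596031e-01 1.43835349e-01 8.23261984e-04 3.22638775e-03] [-0.64135052  0.16861606  0.13740372] 0.26183749369100084
0.05523837242985119
```

View pics/s3c.png

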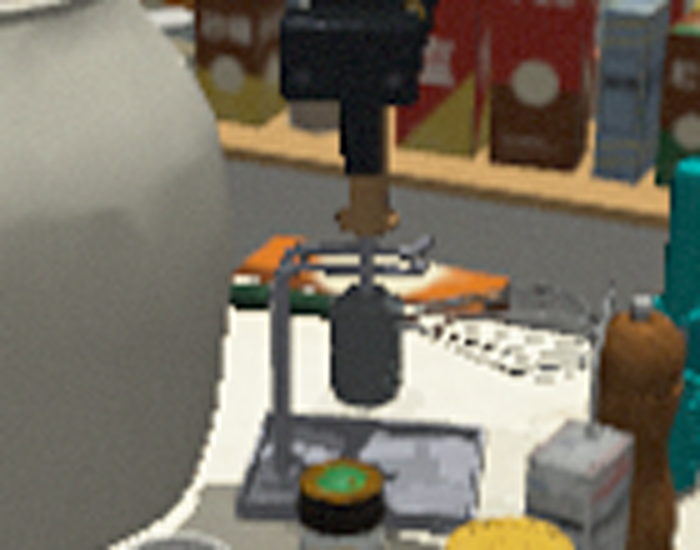

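Request:
carry_out([
  [-0.014, -0.004, 0],
  [-0.029, -0.008, 0],
  [-0.043, -0.012, 0],
  [-0.058, -0.016, 0],
  [-0.072, -0.02, 0],
  [-0.087, -0.024, 0],
  [-0.087, -0.024, 0],
  [-0.087, -0.024, 0],
], roll=[0, 0, 0, 0, 0, 0, 0, 0])

```text
clock: 7.13
tool_pos: [0.4519, -0.1578, 0.2247]
eef_rot: [0.99, 0.143, 0.0, 0.003]
contact_force: [1.1, -0.4, -1.1]
opening: 0.26
```

Request:
carry_out([
  [0, 0, 0.02],
  [0, 0, 0.04],
  [0, 0, 0.06],
  [0, 0, 0.08],
  [0, 0, 0.095],
  [0, 0, 0.095],
  [0, 0, 0.095],
], roll=[0, 0, 0, 0, 0, 0, 0])

```text
clock: 7.72
tool_pos: [0.4532, -0.1574, 0.32]
eef_rot: [0.99, 0.144, 0.002, 0.003]
contact_force: [-0.3, -0.0, -0.8]
opening: 0.262
```

Run:
```python
from h import *
s=status.get_state(); print(s['tool_pos'],s['eef_rot'],s['contact_force'],s['opening'])
for n in ['side','scene']:
    p=snapshot(n);save(p,n+'4'); P=pts(p); t=s['tool_pos']
    m=P[(np.hypot(*(P[:,:2]-t[:2]).T)<.05)&(P[:,2]>t[2]-.19)&(P[:,2]<t[2]-.1)]
    cam=p['world_from_camera'][:2,3]
    for a,b in [(.18,.15),(.15,.125),(.12,.1)]:
        k=m[(m[:,2]>t[2]-.165)&(m[:,2]<t[2]-.105)]
    d=k[:,:2].mean(0); u=(d-cam)/np.linalg.norm(d-cam)
    # cylinder w/ tilt
    f=least_squares(lambda q:np.hypot(*(k[:,:2]-q[:2]-np.outer(k[:,2]-k[:,2].mean(),q[2:])).T)-.022,[*(d+u*.015),0,0],loss='soft_l1',f_scale=.002)
    print(n,len(k),'head centre',f.x,'z',k[:,2].mean(),'low',m[:,2].min())
```

```text
[ 0.45318542 -0.15742359  0.31995908] [0.98959146 0.14385665 0.00162022 0.00337218] [-0.31334471 -0.00135566 -0.83231484] 0.26244430722990375
side 320 head centre [ 0.45224705 -0.16013808 -0.01174556 -0.00410606] z 0.18712601045337235 low 0.1484946546312937
scene 261 head centre [ 0.45200306 -0.15765881  0.01052643  0.00934506] z 0.18882898579824947 low 0.14983691200134264
```

View pics/scene4.png

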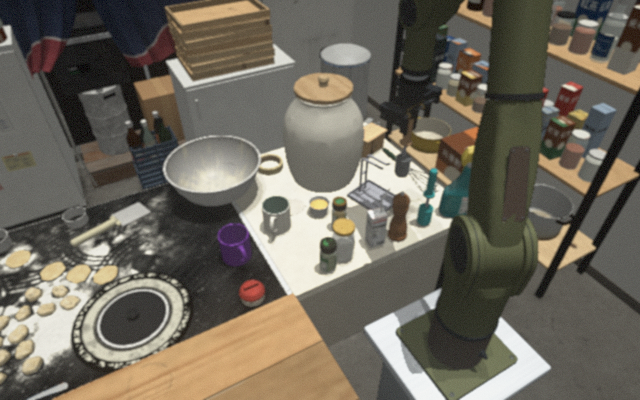

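Request:
carry_out([
  [0.005, 0.02, 0],
  [0.012, 0.05, 0],
  [0.02, 0.08, 0],
  [0.03, 0.11, 0],
  [0.04, 0.14, 0],
  [0.05, 0.17, 0],
  [0.06, 0.2, 0],
  [0.07, 0.23, 0],
], roll=[0, 0, 0, 0, 0, 0, 0, 0])

```text
clock: 8.48
tool_pos: [0.5215, 0.0742, 0.3172]
eef_rot: [0.99, 0.144, -0.002, 0.003]
contact_force: [0.3, 0.0, -0.8]
opening: 0.261
```

Request:
carry_out([
  [0.012, 0.03, 0],
  [0.023, 0.06, 0],
  [0.035, 0.085, 0],
  [0.045, 0.11, 0],
  [0.0525, 0.126, 0],
  [0.0525, 0.126, 0],
  [0.0525, 0.126, 0],
  [0.0525, 0.126, 0],
], roll=[0, 0, 0, 0, 0, 0, 0, 0])

```text
clock: 9.15
tool_pos: [0.5735, 0.1987, 0.3159]
eef_rot: [0.99, 0.144, -0.003, 0.004]
contact_force: [0.1, -0.8, -1.4]
opening: 0.267
```

```bash
cat > look.py <<'E'
from h import *
def look(tag,zmin=.1):
    s=status.get_state(); t=s['tool_pos']; print(t.round(4),s['eef_rot'].round(4),s['contact_force'].round(1),round(s['opening'],3),s['clock'])
    for n in ['side','scene']:
        p=snapshot(n);save(p,n+tag); P=pts(p)
        m=P[(np.hypot(*(P[:,:2]-t[:2]).T)<.05)&(P[:,2]>max(zmin,t[2]-.19))&(P[:,2]<t[2]-.1)]
        cam=p['world_from_camera'][:2,3]
        k=m[(m[:,2]>t[2]-.165)&(m[:,2]<t[2]-.105)]
        if len(k)>30:
            d=k[:,:2].mean(0); u=(d-cam)/np.linalg.norm(d-cam)
            f=least_squares(lambda q:np.hypot(*(k[:,:2]-q[:2]-np.outer(k[:,2]-k[:,2].mean(),q[2:])).T)-.022,[*(d+u*.015),0,0],loss='soft_l1',f_scale=.002)
            print(n,len(k),'head',f.x.round(4),'z',k[:,2].mean().round(3),'low',m[:,2].min())
        r=P[(np.hypot(*(P[:,:2]-[.573,.199]).T)<.06)&(P[:,2]>.084)&(P[:,2]<.095)]
        print('rim',circ(r[:,:2],.0405),len(r))
E
python3 -c "
from look import *
look('5')
p=cv2.imread('pics/side5.png')[100:300,170:400];cv2.imwrite('pics/s5c.png',cv2.resize(p,None,fx=3,fy=3,interpolation=2))"
```

```text
[0.5735 0.1987 0.3159] [ 0.9896  0.1435 -0.0029  0.0037] [ 0.1 -0.8 -1.4] 0.267 9.15
side 499 head [0.5718 0.1962 0.0061 0.0021] z 0.184 low 0.14843778236823774
rim [0.57337916 0.19832572] 177
scene 272 head [0.5726 0.1983 0.0018 0.0142] z 0.184 low 0.14763760581854546
rim [0.57317388 0.19894581] 119
```

View pics/s5c.png

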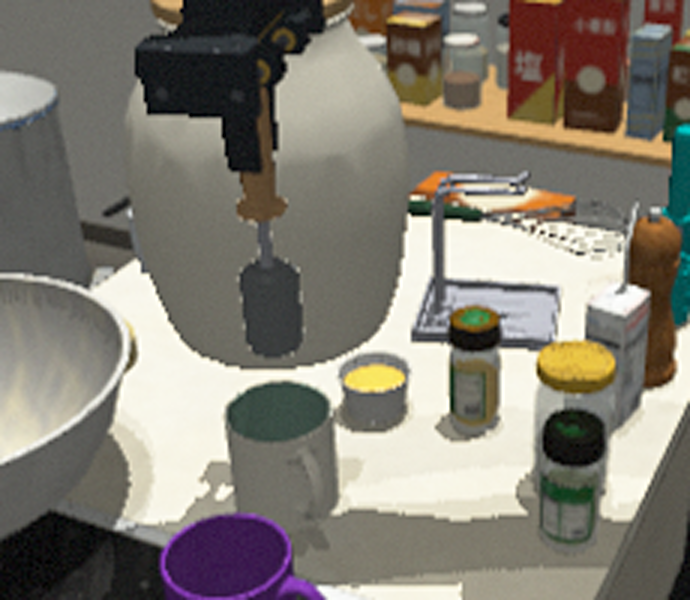

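Request:
carry_out([
  [0.001, 0.0015, -0.015],
  [0.001, 0.0015, -0.03],
  [0.001, 0.0015, -0.045],
  [0.001, 0.0015, -0.06],
  [0.001, 0.0015, -0.06],
  [0.001, 0.0015, -0.06],
], roll=[0, 0, 0, 0, 0, 0])

```text
clock: 9.75
tool_pos: [0.5744, 0.1985, 0.2564]
eef_rot: [0.99, 0.142, -0.003, 0.004]
contact_force: [1.3, 0.8, -0.8]
opening: 0.263
```

```bash
python3 -c "
from look import *
look('6')
p=cv2.imread('pics/side6.png')[150:300,200:350];cv2.imwrite('pics/s6c.png',cv2.resize(p,None,fx=4,fy=4,interpolation=2))"
```

```text
[0.5744 0.1985 0.2564] [ 0.9898  0.1423 -0.003   0.004 ] [ 1.3  0.8 -0.8] 0.263 9.75
side 410 head [ 0.5724  0.1961  0.0085 -0.0053] z 0.128 low 0.1000529866427261
rim [0.57393686 0.197551  ] 166
scene 229 head [ 0.5745  0.1992  0.0177 -0.0057] z 0.128 low 0.10020832290953108
rim [0.57367364 0.19891796] 103
```

View pics/s6c.png

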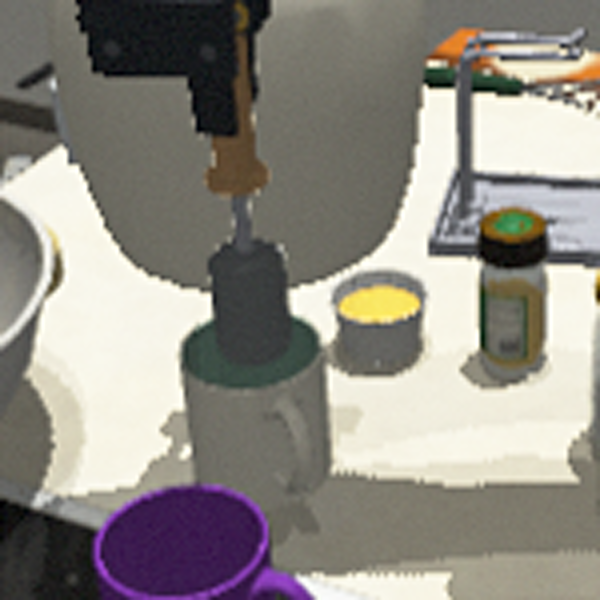

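The head is centred over the white mug, with its end just inside the rim (crop (250,360)). First push down.

Request:
carry_out([
  [0, 0.0005, -0.015],
  [0, 0.0005, -0.03],
  [0, 0.0005, -0.045],
  [0, 0.0005, -0.06],
  [0, 0.0005, -0.072],
  [0, 0.0005, -0.072],
], roll=[0, 0, 0, 0, 0, 0])

```text
clock: 10.35
tool_pos: [0.5746, 0.1993, 0.1846]
eef_rot: [0.99, 0.142, -0.003, 0.004]
contact_force: [-0.2, 0.2, -0.4]
opening: 0.261
```

Request:
carry_out([
  [0, 0, -0.003],
  [0, 0, -0.006],
  [0, 0, -0.008],
  [0, 0, -0.008],
], roll=[0, 0, 0, 0])

```text
clock: 10.68
tool_pos: [0.5749, 0.1994, 0.1769]
eef_rot: [0.99, 0.142, -0.002, 0.004]
contact_force: [-0.4, 0.3, -0.9]
opening: 0.261
```

Request:
carry_out([
  [0, 0, -0.0015],
  [0, 0, -0.003],
  [0, 0, -0.003],
], roll=[0, 0, 0])

```text
clock: 10.93
tool_pos: [0.5759, 0.1998, 0.1768]
eef_rot: [0.99, 0.142, -0.001, 0.004]
contact_force: [-2.7, -1.6, 15.1]
opening: 0.267
```

Floor contact felt (15 N at TCP z 0.177). Drawing up.

Request:
carry_out([
  [-0.001, -0.0005, 0.015],
  [-0.0015, -0.0005, 0.03],
  [-0.0015, -0.0005, 0.045],
  [-0.0015, -0.0005, 0.06],
  [-0.0015, -0.0005, 0.075],
  [-0.0015, -0.0005, 0.081],
  [-0.0015, -0.0005, 0.081],
], roll=[0, 0, 0, 0, 0, 0, 0])

```text
clock: 11.52
tool_pos: [0.5753, 0.1998, 0.2596]
eef_rot: [0.99, 0.142, 0.001, 0.003]
contact_force: [-0.6, 0.9, -0.9]
opening: 0.265
```

```bash
python3 -c "
from look import *
look('7')
p=cv2.imread('pics/side7.png')[150:300,200:350];cv2.imwrite('pics/s7c.png',cv2.resize(p,None,fx=4,fy=4,interpolation=2))"
```

```text
[0.5753 0.1998 0.2596] [0.9898 0.1422 0.0012 0.0031] [-0.6  0.9 -0.9] 0.265 11.5167
side 430 head [ 0.5743  0.1977  0.0043 -0.0071] z 0.129 low 0.10004569018673715
rim [0.57349418 0.19790765] 151
scene 243 head [0.5743 0.1997 0.0026 0.0038] z 0.13 low 0.10027689624019831
rim [0.57398946 0.19811176] 93
```

View pics/s7c.png

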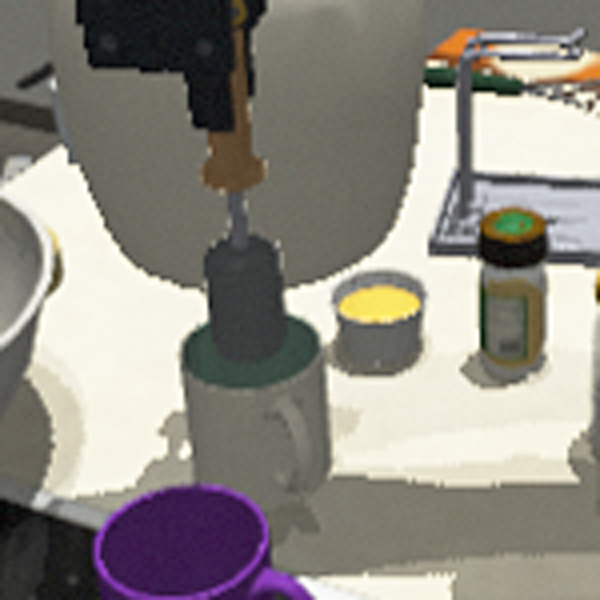

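Mug unmoved, end at the rim (crop (245,355)). Second stroke.

Request:
carry_out([
  [-0.001, -0.001, -0.015],
  [-0.001, -0.001, -0.03],
  [-0.001, -0.001, -0.045],
  [-0.001, -0.001, -0.06],
  [-0.001, -0.001, -0.072],
  [-0.001, -0.001, -0.08],
  [-0.001, -0.001, -0.085],
  [-0.001, -0.001, -0.085],
], roll=[0, 0, 0, 0, 0, 0, 0, 0])

```text
clock: 12.28
tool_pos: [0.5757, 0.1993, 0.1759]
eef_rot: [0.99, 0.142, 0.003, 0.003]
contact_force: [-2.3, -1.3, 22.7]
opening: 0.265
```

Request:
carry_out([
  [-0.001, 0, 0.015],
  [-0.0015, 0, 0.03],
  [-0.0015, 0, 0.045],
  [-0.0015, 0, 0.06],
  [-0.0015, 0, 0.075],
  [-0.0015, 0, 0.081],
  [-0.0015, 0, 0.081],
], roll=[0, 0, 0, 0, 0, 0, 0])

```text
clock: 12.87
tool_pos: [0.5748, 0.1996, 0.2577]
eef_rot: [0.99, 0.142, 0.004, 0.003]
contact_force: [0.3, 0.3, -1.5]
opening: 0.261
```

```bash
python3 -c "
from look import *
look('8')"
```

```text
[0.5748 0.1996 0.2577] [0.9898 0.1421 0.0037 0.0027] [ 0.3  0.3 -1.5] 0.261 12.8667
side 412 head [0.5703 0.1958 0.023  0.0043] z 0.128 low 0.10021026107456221
rim [0.57377093 0.19787586] 158
scene 242 head [0.5705 0.1977 0.0458 0.0101] z 0.129 low 0.10052955696845434
rim [0.57386162 0.19893612] 102
```

Request:
carry_out([
  [0.003, 0.001, -0.005],
  [0.0035, 0.001, -0.02],
  [0.0035, 0.001, -0.04],
  [0.0035, 0.001, -0.055],
  [0.0035, 0.001, -0.068],
  [0.0035, 0.001, -0.077],
  [0.0035, 0.001, -0.081],
  [0.0035, 0.001, -0.081],
], roll=[0, 0, 0, 0, 0, 0, 0, 0])

```text
clock: 13.63
tool_pos: [0.5776, 0.2001, 0.1756]
eef_rot: [0.99, 0.142, 0.002, 0.003]
contact_force: [-1.9, -1.2, 8.9]
opening: 0.261
```

Request:
carry_out([
  [0, 0, 0.015],
  [0, 0, 0.03],
  [0, 0, 0.045],
  [0, 0, 0.06],
  [0, 0, 0.075],
  [0, 0, 0.083],
  [0, 0, 0.083],
], roll=[0, 0, 0, 0, 0, 0, 0])

```text
clock: 14.22
tool_pos: [0.5785, 0.2006, 0.2598]
eef_rot: [0.99, 0.142, 0.004, 0.003]
contact_force: [1.1, 0.3, -0.3]
opening: 0.267
```

Request:
carry_out([
  [0, 0, 0.015],
  [0, 0, 0.03],
  [0, 0, 0.045],
  [0, 0, 0.06],
  [0, 0, 0.065],
  [0, 0, 0.065],
], roll=[0, 0, 0, 0, 0, 0])

```text
clock: 14.72
tool_pos: [0.5789, 0.2008, 0.325]
eef_rot: [0.99, 0.142, 0.004, 0.003]
contact_force: [0.4, 0.6, -0.8]
opening: 0.262
```

```bash
python3 -c "
from look import *
look('9')
p=cv2.imread('pics/side9.png')[100:300,170:400];cv2.imwrite('pics/s9c.png',cv2.resize(p,None,fx=3,fy=3,interpolation=2))"
```

```text
[0.5789 0.2008 0.325 ] [0.9899 0.142  0.0042 0.0029] [ 0.4  0.6 -0.8] 0.262 14.7167
side 490 head [0.5737 0.1966 0.0183 0.0347] z 0.192 low 0.15836298195291348
rim [0.57344831 0.19814103] 172
scene 269 head [0.574  0.1988 0.0221 0.0348] z 0.193 low 0.15786805926057357
rim [0.57287652 0.19930532] 116
```

View pics/s9c.png

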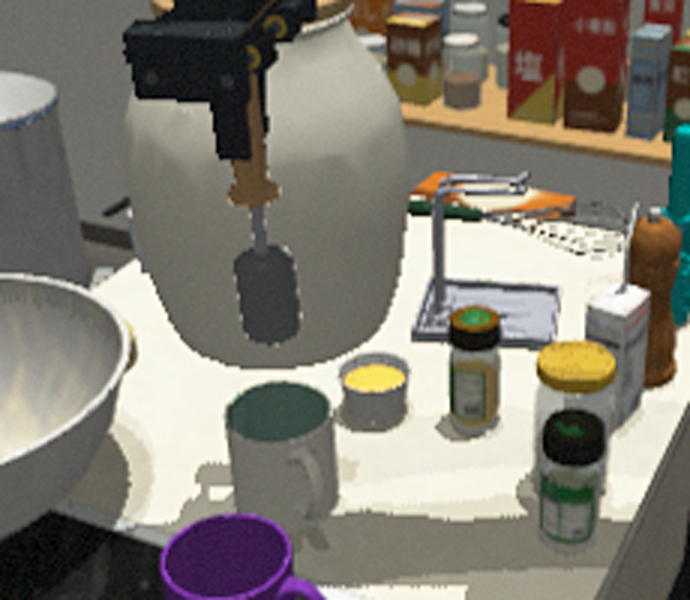

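Request:
carry_out([
  [-0.006, -0.02, 0],
  [-0.015, -0.05, 0],
  [-0.027, -0.08, 0],
  [-0.04, -0.11, 0],
  [-0.05, -0.14, 0],
  [-0.06, -0.17, 0],
  [-0.07, -0.2, 0],
  [-0.08, -0.23, 0],
], roll=[0, 0, 0, 0, 0, 0, 0, 0])

```text
clock: 15.48
tool_pos: [0.4965, -0.0311, 0.3222]
eef_rot: [0.99, 0.142, 0.001, 0.003]
contact_force: [0.5, 0.5, -0.4]
opening: 0.263
```

Request:
carry_out([
  [-0.012, -0.03, 0],
  [-0.02, -0.06, 0],
  [-0.03, -0.09, 0],
  [-0.038, -0.115, 0],
  [-0.041, -0.126, 0],
  [-0.041, -0.126, 0],
  [-0.041, -0.126, 0],
], roll=[0, 0, 0, 0, 0, 0, 0])

```text
clock: 16.07
tool_pos: [0.4556, -0.1563, 0.3217]
eef_rot: [0.99, 0.142, 0.001, 0.003]
contact_force: [0.4, -0.0, -1.2]
opening: 0.264
```

Request:
carry_out([
  [0, 0, -0.015],
  [0, 0, -0.035],
  [0, 0, -0.055],
  [0, 0, -0.075],
  [0, 0, -0.09],
  [0, 0, -0.096],
  [0, 0, -0.096],
  [0, 0, -0.096],
], roll=[0, 0, 0, 0, 0, 0, 0, 0])

```text
clock: 16.73
tool_pos: [0.4564, -0.1549, 0.2259]
eef_rot: [0.99, 0.143, 0.001, 0.002]
contact_force: [0.7, -0.2, -0.6]
opening: 0.261
```

Run:
```python
from look import *
look('10',.04)
from scipy.spatial.transform import Rotation as R
s=status.get_state();print(R.from_quat(s['eef_rot']).as_matrix()[:,2])
t=s['tool_pos']
for n in ['side','scene']:
    p=snapshot(n);P=pts(p);cam=p['world_from_camera'][:2,3]
    for nm,r,a,b in [('stem',.005,-.09,-.062),('handle',.012,-.045,-.022),('head',.022,-.16,-.105)]:
        k=P[(np.hypot(*(P[:,:2]-t[:2]).T)<r+.013)&(P[:,2]>t[2]+a)&(P[:,2]<t[2]+b)]
        if len(k)<8: print(nm,len(k));continue
        d=np.median(k[:,:2],0);u=(d-cam)/np.linalg.norm(d-cam)
        f=least_squares(lambda q:np.hypot(*(k[:,:2]-q).T)-r,d+u*r*.7,loss='soft_l1',f_scale=.002)
        print(n,nm,len(k),(f.x-t[:2]).round(4))
    g=P[(np.hypot(*(P[:,:2]-t[:2]).T)<.035)&(P[:,2]>t[2]-.125)&(P[:,2]<t[2]-.03)]
    # radius profile
    for z in np.arange(-.11,-.03,.005):
        k=g[(g[:,2]-t[2]>z)&(g[:,2]-t[2]<=z+.005)]
        if len(k)>1: print(round(z,3),len(k),np.ptp(k[:,0]).round(3),end=' | ')
    print()
p=cv2.imread('pics/side10.png')[110:220,260:400];cv2.imwrite('pics/s10c.png',cv2.resize(p,None,fx=5,fy=5,interpolation=2))
p=cv2.imread('pics/scene10.png')[110:220,320:450];cv2.imwrite('pics/c10c.png',cv2.resize(p,None,fx=5,fy=5,interpolation=2))
```

```text
[ 0.4564 -0.1549  0.2259] [0.9897 0.1432 0.0014 0.0022] [ 0.7 -0.2 -0.6] 0.261 16.7333
side 276 head [ 0.4502 -0.1593  0.0129  0.0289] z 0.092 low 0.05946040239280481
rim [0.57346146 0.19828276] 178
scene 131 head [ 4.517e-01 -1.573e-01  7.810e-02 -1.000e-04] z 0.104 low 0.0683692883537701
rim [0.57343348 0.19916698] 107
[ 0.00495428 -0.00482121 -0.99997611]
side stem 31 [-0.0048 -0.0027]
side handle 54 [-0.0035 -0.0021]
side head 260 [-0.0061 -0.0043]
-0.11 36 0.041 | -0.105 38 0.032 | -0.1 27 0.024 | -0.095 4 0.006 | -0.09 5 0.006 | -0.085 6 0.006 | -0.08 4 0.007 | -0.075 7 0.01 | -0.07 8 0.007 | -0.06 5 0.023 | -0.055 33 0.034 | -0.05 21 0.028 | -0.045 12 0.019 | -0.04 16 0.019 | -0.035 13 0.018 | 
scene stem 23 [-0.0066 -0.0005]
scene handle 45 [-0.0021  0.0002]
scene head 137 [-0.0046 -0.0023]
-0.11 33 0.047 | -0.105 43 0.039 | -0.1 32 0.025 | -0.095 6 0.012 | -0.09 5 0.008 | -0.085 4 0.004 | -0.08 3 0.007 | -0.075 5 0.007 | -0.07 3 0.007 | -0.065 3 0.004 | -0.06 2 0.02 | -0.055 33 0.032 | -0.05 23 0.033 | -0.045 10 0.015 | -0.04 12 0.014 | -0.035 8 0.011 |
```

View pics/s10c.png

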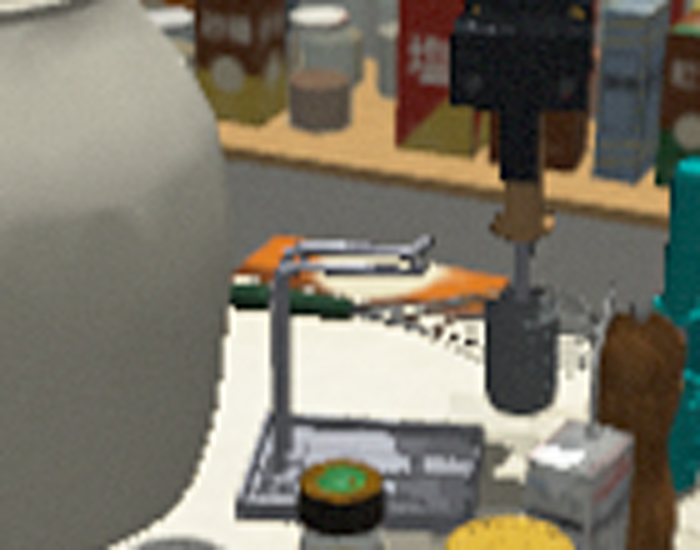

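View pics/c10c.png

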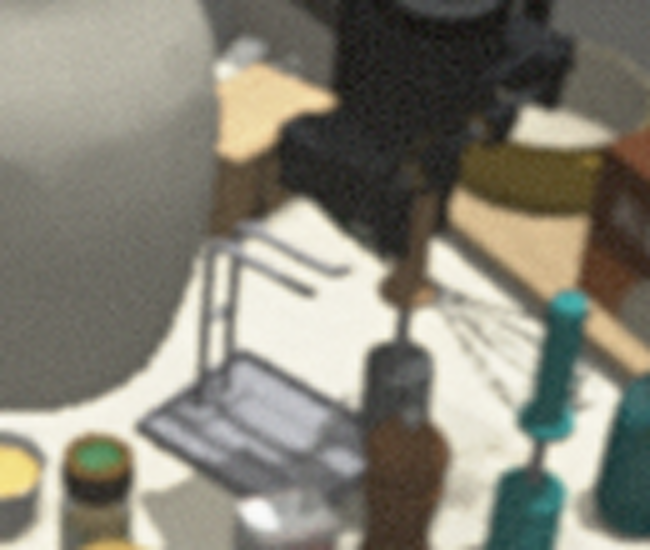

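Request:
carry_out([
  [0.01, 0.003, 0],
  [0.02, 0.006, 0],
  [0.03, 0.0085, 0],
  [0.04, 0.0115, 0],
  [0.045, 0.0127, 0],
  [0.045, 0.0127, 0],
], roll=[0, 0, 0, 0, 0, 0])

```text
clock: 17.43
tool_pos: [0.5033, -0.1426, 0.2265]
eef_rot: [0.99, 0.143, 0.003, 0.003]
contact_force: [-0.6, -0.3, -1.1]
opening: 0.263
```

Run:
```python
from look import *
s=status.get_state();print(s['tool_pos'],s['contact_force'])
p=snapshot('side')['img'][110:220,260:400];cv2.imwrite('pics/s11c.png',cv2.resize(p,None,fx=5,fy=5,interpolation=2)[:,:,::-1])
p=snapshot('scene')['img'][110:220,320:450];cv2.imwrite('pics/c11c.png',cv2.resize(p,None,fx=5,fy=5,interpolation=2)[:,:,::-1])
```

```text
[ 0.50328932 -0.14255205  0.22647925] [-0.64981889 -0.29152808 -1.05468691]
```

View pics/s11c.png

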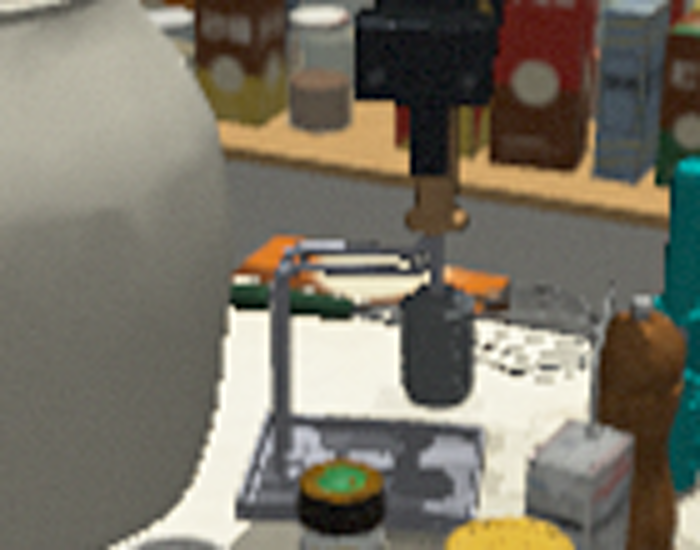

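View pics/c11c.png

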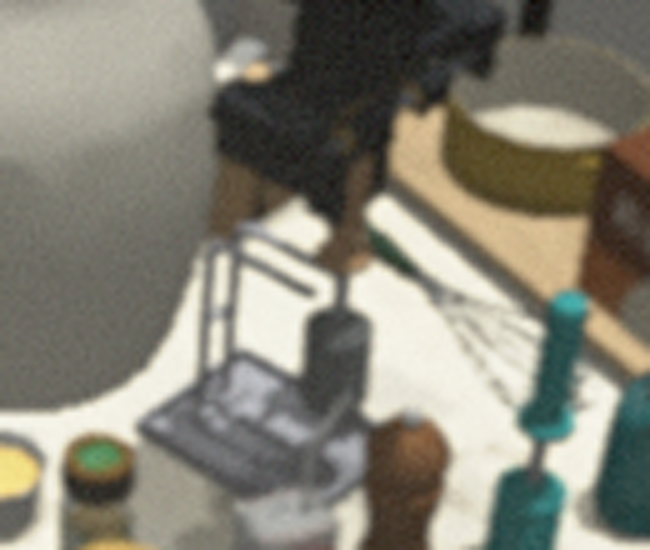

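Request:
carry_out([
  [0.008, 0.0024, -0.001],
  [0.016, 0.0048, -0.002],
  [0.024, 0.0072, -0.002],
  [0.032, 0.0095, -0.002],
  [0.038, 0.0112, -0.002],
  [0.038, 0.0112, -0.002],
  [0.038, 0.0112, -0.002],
], roll=[0, 0, 0, 0, 0, 0, 0])

```text
clock: 18.12
tool_pos: [0.5394, -0.1319, 0.2241]
eef_rot: [0.99, 0.143, 0.002, 0.003]
contact_force: [-0.6, -0.0, -1.5]
opening: 0.262
```

Run:
```python
from look import *
s=status.get_state();t=s['tool_pos'];print(t,s['contact_force'])
for n in ['side','scene']:
    p=snapshot(n);P=pts(p);cam=p['world_from_camera'][:2,3]
    im=p['img'][110:220,260:400] if n=='side' else p['img'][110:220,320:450]
    cv2.imwrite(f'pics/{n[:2]}12c.png',cv2.resize(im,None,fx=5,fy=5,interpolation=2)[:,:,::-1])
    for nm,r,a,b in [('handle',.012,-.045,-.022),('head',.022,-.16,-.105)]:
        k=P[(np.hypot(*(P[:,:2]-t[:2]).T)<r+.013)&(P[:,2]>t[2]+a)&(P[:,2]<t[2]+b)]
        d=np.median(k[:,:2],0);u=(d-cam)/np.linalg.norm(d-cam)
        f=least_squares(lambda q:np.hypot(*(k[:,:2]-q).T)-r,d+u*r*.7,loss='soft_l1',f_scale=.002)
        print(n,nm,len(k),f.x.round(4))
```

```text
[ 0.53941038 -0.13194537  0.22412309] [-0.58713482 -0.02113732 -1.50985175]
side handle 57 [ 0.5365 -0.1338]
side head 252 [ 0.5334 -0.1365]
scene handle 43 [ 0.5365 -0.1321]
scene head 201 [ 0.5336 -0.1342]
```

View pics/si12c.png

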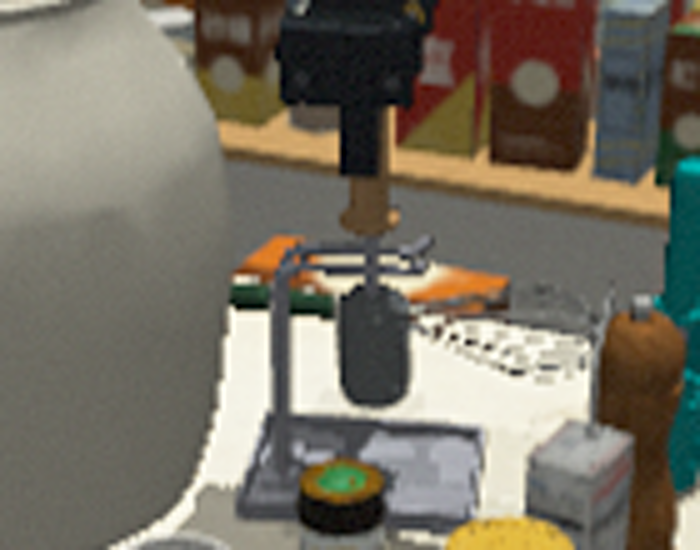

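View pics/sc12c.png

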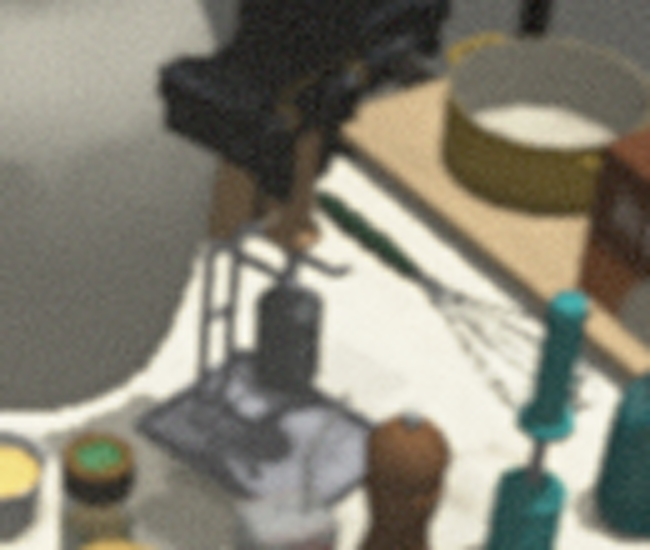

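Request:
carry_out([
  [0.002, 0.0007, -0.003],
  [0.002, 0.0007, -0.007],
  [0.002, 0.0007, -0.011],
  [0.002, 0.0007, -0.014],
  [0.002, 0.0007, -0.016],
  [0.002, 0.0007, -0.016],
], roll=[0, 0, 0, 0, 0, 0])

```text
clock: 18.72
tool_pos: [0.5403, -0.1316, 0.2075]
eef_rot: [0.99, 0.142, 0.001, 0.003]
contact_force: [1.1, 0.8, -0.3]
opening: 0.259
```

Request:
carry_out([
  [0, 0, -0.001],
  [0, 0, -0.0015],
  [0, 0, -0.0015],
], roll=[0, 0, 0])

```text
clock: 18.97
tool_pos: [0.5404, -0.1317, 0.2062]
eef_rot: [0.99, 0.142, 0.001, 0.003]
contact_force: [-0.0, -0.1, 0.1]
opening: 0.264
```

Request:
carry_out([
  [0, 0, -0.001],
  [0, 0, -0.002],
  [0, 0, -0.002],
], roll=[0, 0, 0])

```text
clock: 19.22
tool_pos: [0.5405, -0.1317, 0.2058]
eef_rot: [0.99, 0.142, 0.001, 0.003]
contact_force: [-4.1, 0.0, 12.3]
opening: 0.26
```

Run:
```python
from look import *
s=status.get_state();t=s['tool_pos'];print(t,s['contact_force'])
p=snapshot('side');im=p['img'][110:220,260:400]
cv2.imwrite(f'pics/si13c.png',cv2.resize(im,None,fx=5,fy=5,interpolation=2)[:,:,::-1])
```

```text
[ 0.54049048 -0.13170196  0.20582663] [-4.13339926  0.02580326 12.34464922]
```

View pics/si13c.png

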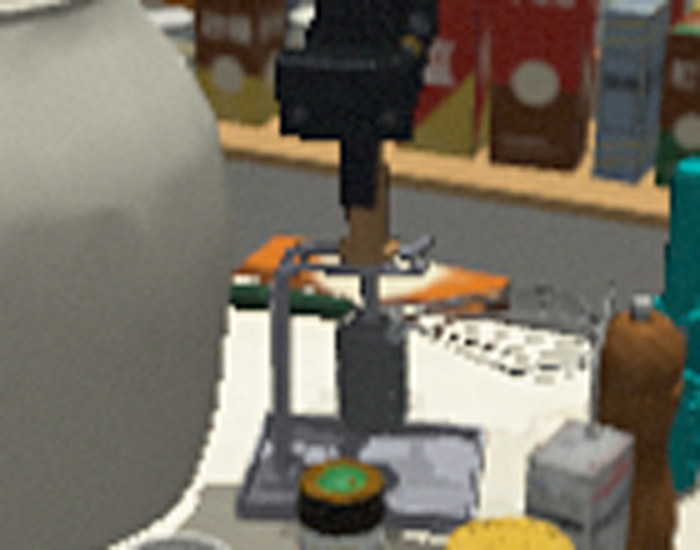

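The collar rests on both prongs (crop (370,262)). Releasing.

Request:
carry_out([
  [0, 0, 0.0005],
  [0, 0, 0.0005],
  [0, 0, 0.0005],
  [0, 0, 0.0005],
  [0, 0, 0.0005],
  [0, 0, 0.0005],
  [0, 0, 0.0005],
  [0, 0, 0.0005],
], roll=[0, 0, 0, 0, 0, 0, 0, 0], gripper=0.8)

```text
clock: 19.93
tool_pos: [0.5405, -0.1317, 0.2062]
eef_rot: [0.99, 0.142, 0.001, 0.003]
contact_force: [0.1, -0.3, 0.3]
opening: 0.796
```

Run:
```python
from look import *
s=status.get_state();t=s['tool_pos'];print(t,s['contact_force'],s['opening'])
p=snapshot('side');im=p['img'][110:220,260:400]
cv2.imwrite(f'pics/si14c.png',cv2.resize(im,None,fx=5,fy=5,interpolation=2)[:,:,::-1])
```

```text
[ 0.54045843 -0.13169131  0.20619446] [ 0.0950922  -0.2816484   0.33058573] 0.7959329826740151
```

View pics/si14c.png

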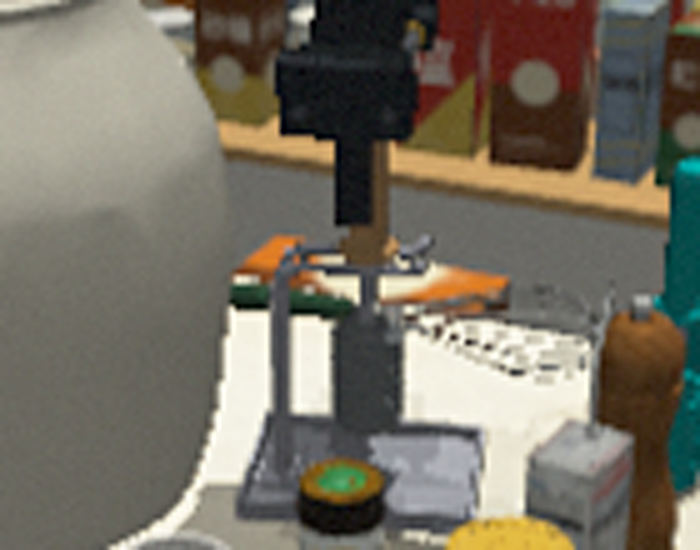

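Brush hangs upright between the open fingers. Rising away.

Request:
carry_out([
  [0, 0, 0.015],
  [0, 0, 0.03],
  [0, 0, 0.05],
  [0, 0, 0.07],
  [0, 0, 0.09],
  [0, 0, 0.11],
  [0, 0, 0.13],
  [0, 0, 0.13],
], roll=[0, 0, 0, 0, 0, 0, 0, 0])

```text
clock: 20.65
tool_pos: [0.5425, -0.1318, 0.34]
eef_rot: [0.99, 0.142, 0.005, 0.004]
contact_force: [-0.4, 0.2, 0.2]
opening: 0.799
```

Request:
carry_out([
  [-0.02, -0.02, 0.01],
  [-0.04, -0.04, 0.02],
  [-0.06, -0.06, 0.03],
  [-0.08, -0.08, 0.04],
  [-0.09, -0.1, 0.04],
  [-0.09, -0.1, 0.04],
  [-0.09, -0.1, 0.04],
  [-0.09, -0.1, 0.04],
], roll=[0, 0, 0, 0, 0, 0, 0, 0])

```text
clock: 21.32
tool_pos: [0.4528, -0.2309, 0.3794]
eef_rot: [0.99, 0.142, 0.005, 0.004]
contact_force: [-0.4, -0.6, 0.4]
opening: 0.8
```

Run:
```python
from h import *
s=status.get_state();print(s['tool_pos'],s['contact_force'],s['clock'])
for n in ['side','scene']:
    p=snapshot(n); P=pts(p); cam=p['world_from_camera'][:2,3]
    im=p['img'][100:300,200:430] if n=='side' else p['img'][110:260,220:450]
    cv2.imwrite(f'pics/{n[:2]}15c.png',cv2.resize(im,None,fx=3,fy=3,interpolation=2)[:,:,::-1])
    def cyl(c,r,z0,z1,w):
        m=P[(np.hypot(*(P[:,:2]-c).T)<w)&(P[:,2]>z0)&(P[:,2]<z1)]
        s=m[:,:2].mean(0); d=(s-cam)/np.linalg.norm(s-cam)
        return least_squares(lambda q:np.hypot(*(m[:,:2]-q).T)-r,s+d*r*.7,loss='soft_l1',f_scale=.002).x.round(4),len(m)
    print(n,'handle',cyl([.535,-.127],.012,.165,.24,.035),'head',cyl([.535,-.127],.022,.045,.1,.035))
    m=P[(np.hypot(*(P[:,:2]-[.537,-.132]).T)<.03)&(P[:,2]>.03)];print('z range',np.percentile(m[:,2],[0,99.5]))
    print('mugbody',cyl([.565,.2],.042,.02,.08,.05),'jar',cyl([.47,.05],.0225,.02,.1,.04),'egg',cyl([.565,.06],.0335,.01,.04,.05))
```

```text
[ 0.45280613 -0.23087612  0.3793956 ] [-0.37225354 -0.61289127  0.38785625] 21.3167
side handle (array([ 0.5363, -0.1337]), 207) head (array([ 0.5366, -0.135 ]), 251)
z range [0.03894108 0.24232304]
mugbody (array([0.5731, 0.198 ]), 1075) jar (array([0.4812, 0.0338]), 449) egg (array([0.5703, 0.0525]), 405)
scene handle (array([ 0.5369, -0.1316]), 173) head (array([ 0.5376, -0.1324]), 187)
z range [0.03907447 0.24349805]
mugbody (array([0.5729, 0.1996]), 637) jar (array([0.482 , 0.0358]), 211) egg (array([0.572, 0.056]), 303)
```

View pics/si15c.png

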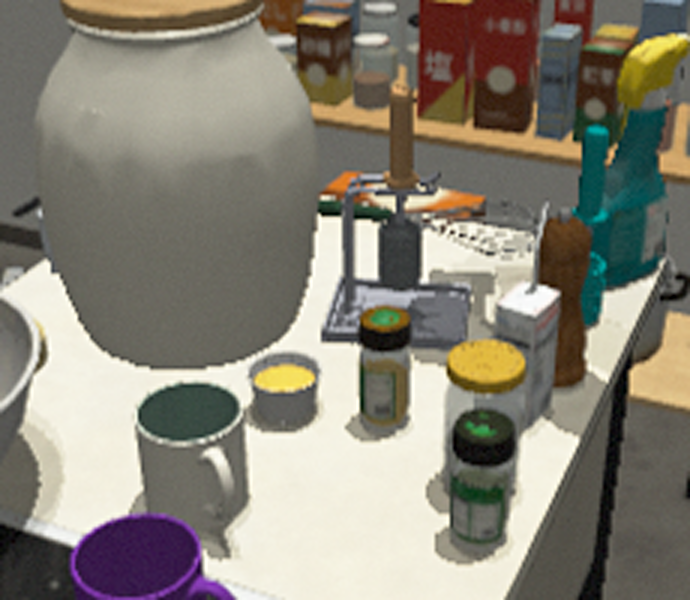

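View pics/sc15c.png

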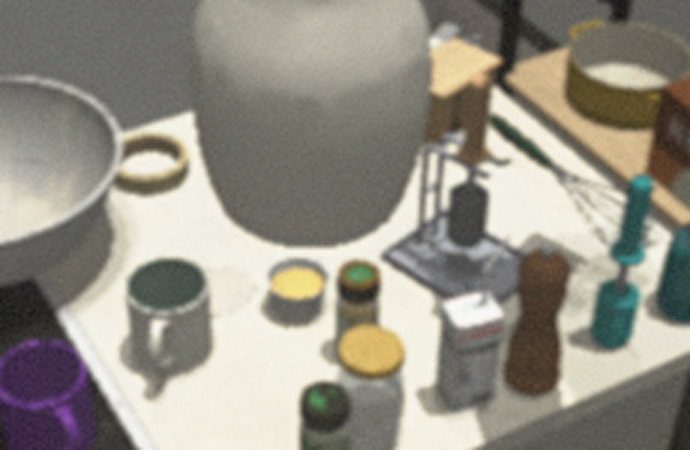

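```bash
python3 -c "
from plant import finish_job
print(finish_job())"
```

```text
the job is handed in; nothing more can be done
None
```

I took the wooden-handled brush out of the fork and scrubbed the white mug three times. I then hung the brush back by its collar, let go and backed the gripper away. The job was handed in after about 21 s.

- **Strokes:** each push touched the mug floor, with contact forces of about 15, 23 and 9 N. Each draw brought the brush's end up to within about 2 mm of the rim, worked out from the gripper height.
- **Brush:** pressing tilted it a few millimetres in the grip during the second stroke, and I corrected for that. It now hangs upright, with its axis within 1 mm of where it hung at the start and spanning z 0.039–0.243 m.
- **Mug and spice jar:** both measured within 0.5 mm of where they started, and the mug is upright.
- **Egg cup:** the two cameras disagree slightly. The side camera shows a shift of about 1.5 mm and the scene camera about 4.5 mm. I think this is measurement noise, because nothing came near the cup and it looks unchanged in the pictures.

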